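# Load a base plate into the hole-marking jig

### The arm

A 6-joint arm with a two-finger parallel gripper is mounted at the origin on a cart in front of the work surface, level with it; the furniture and walls round the work are solid. World frame = base frame: x ahead of the robot, y to its left, z up, the work surface at z = 0. Lengths are in m, angles in rad, forces in N, time in s.
With the tool pointing down it reaches from about 0.4 to 0.825 m from the base axis. Payload 7 kg.
Tool frame: the origin (TCP) lies at the centre of the arm's flange, where the gripper is bolted on; the fingertips stand 178 mm ahead of it and the grasp point (between the pads) lies 159 mm ahead of it; z points along the fingers, y is the direction in which the jaws open and shut (so a half turn about z gives the same grasp; the last joint's range is limited). The gripper opens to 88 mm and grips with 3 to 60 N. Pads are 19 mm wide; open, the fingers measure 130 mm over their backs; the gripper's body (78 mm by 193 mm) begins 47 mm behind the grasp point.
Start: joints at [1.576, 0.359, 0.012, 0, -1.224, -0.288], TCP at [0.188, 0.648, 0.405] pointing down, gripper open.
Joint ranges: [-3.07, 3.07], [-1.43, 2.12], [-1.02, 1.25], [-3.03, 1.67], [-3.05, -0], [-3.03, 3.03]. Speed limits (rad/s): [2.39, 2.39, 3.01, 3.14, 3.14, 3.14].

### API

Orientations are given as [roll, pitch, yaw] about the fixed x, y, z axes, in that order (R = Rz(yaw) Ry(pitch) Rx(roll)).
In Python, from station import * gives the robot as it stands.
- The arm moves only by the tool send_rows, never from a script. Its argument "motion" is a list of rows, each an object with "offset": the shift along the tool's x, y, z in cm, a list of three; "turn": the turn about the tool's z in degrees. In form: [{"offset": [x, y, z], "turn": turn}, ...]. A call has 1 to 8 rows; each row is the pose to reach, as a shift and turn from the pose commanded when the call began, along the tool's axes at that moment; what a row does not reach only later rows make up. A row lasts 1/10 s, in which the tool goes at most 50 mm and 8.59 degrees, less where a joint would pass 70% of its speed; a pose out of reach is approached as far as the arm can. A call with a gripper value outside its range is refused whole. "hand" is the opening, from -1 (shut) to 1 (fully open), set as the call begins (left out, the last holds). The fingers move at their own pace and stop on an object; "squeeze" is the grip in N (left out, the last holds). Time passes only in rows, so rows that repeat a pose let the fingers close. It gives the time, the measured TCP pose, the force and the opening at its end, in the units of the state.
- get_state(): the state, without advancing time (a new reading comes with each control period).
- grab_frame(name): name is "scene" or "top" or "wrist"; returns a dict with "frame" (384x512x3 uint8, blue, green, red), "range_z" (384x512 float32, m along the optical axis (not along the pixel's ray), 0 where there is no reading), "vertical_fov" (degrees; the focal length in pixels is half the picture's height over the tangent of half this angle, whatever the lens; pixels are square), "cx", "cy" (the principal point, pixels), "cam_to_world" (4x4, takes a point from camera to world coordinates). Camera axes: x right, y up, looking along -z (the intrinsics and any distortion apply to the point x, -y, -z); pixel columns grow to the right and rows downward; lengths in m; the calibration is good to about 2 mm. A picture is of the moment at which its call begins.
- job_done(): hands the job in, once; it reports no verdict.
The state is a dict: "t": time; "q": joint angles; "qd": joint speeds; "joint_efforts": joint torques, N m; "eef_pos": TCP position; "ee_rot": TCP orientation; "force": force on the tool from outside, world axes, zero at the start; "moment": the same for the moment, N m; "width": finger opening in m.
Only numpy, scipy, OpenCV 4.12 (cv2) and the standard library are available. Lean on these libraries where they do the work, as an engineer would, in place of code of your own. Each camera call takes 0.05 s, during which the arm holds its last target. There are 200 camera calls.

### The job

Load the jig for centre-punching. Slide its gate fully open, push the loose aluminium base plate along the bench through the mouth until it is home against the end stop, slide the gate fully shut behind it, and last fold the hinged leaf right down over the plate. Keep the plate flat on the bench, never lifted, and leave the other tools where they lie.

Things in the scene. Friction and masses are not known exactly. Their poses are not given: they have to be found in the camera images.
- base_plate: Loose plain aluminium plate lying flat on the bench to the right of the jig, 100 mm (its x) by 130 mm (its y) by 12 mm thick, corners rounded 6 mm, 0.3 to 0.55 kg. Origin at the centre of its underside, z up. It goes into the jig with its long (y) side along the rails; either end may lead.
- nest (a point): Jig bolted to the bench, turned up to 0.15 rad. Point: centre of the nest at bench height, where the plate's origin lies when home. y points into the nest (robot's left, mouth to end stop), x away from the robot, z up. In its frame, mm: the plate slides on the bench between rails 16 high, inner faces x = -52 and 52, outer -68 and 68, from y = -67 to the end stop's face at y = 65.
- mouth (a point): Middle of the jig's open mouth at bench height: nest x = 0, y = -74 mm, axes as the nest's. In nest mm: the gate's bar crosses here; outside it two lead-in plates, 16 high, flare from x = -54 and 54 at y = -89 to -77 and 77 at y = -121. The gate's guide, 16 high, lies on the far side, x 53 to 194, y -94 to -55; a keeper on the near side, x -82 to -53, the same y.
- gate (a joint): Sliding gate, m: 0 = fully shut (bar across the whole mouth); 0.116 = fully open against its end, slid along the nest's +x, away from the robot; the plate passes above about 0.11. Starts 0 to 0.04. Stays where left, friction 2 N. The bar, 120 x 8 mm, stands 4 mm behind a plate that is home; it will not shut on one that is not.
- gate_knob (a point): Centre of the gate's black ball knob, 24 mm across, 56 mm above the bench, on a 10 mm stem over a block 20 x 10 mm whose top is 26 mm above the bench. It slides with the gate: nest y = -74 mm, nest x = the gate's joint value less 30 mm.
- leaf (a joint): Hinged leaf, rad: 0 = down, lying level over the nest, its top 25 mm above the bench; 1.57 = upright; starts 1.65 to 1.9, leaning back past upright to the left. Stiff hinge (0.42 N m): it stays at any angle and must be pushed all the way down, 2 to 8 N near its free end. It closes by swinging from the left over towards the mouth.
- leaf_hinge (a point): Middle of the leaf's hinge axis at the left end of the jig: nest x = 0, y = 91 mm, 21 mm above the bench; the axis runs along the nest's x. The leaf is a steel plate 108 mm wide (nest x), 8 mm thick, reaching 140 mm from the hinge. Four guide bushes 32 mm either side of its middle line stand out 5 mm from its top; the middle is plain.
- leaf_lip (a point): Top middle of the thumb lip, 36 mm wide (nest x), 6 mm thick, at the leaf's free end. With the leaf down it is 137 mm from the hinge towards the mouth, 17 mm above the hinge axis and 12 mm above the leaf's top. With the leaf upright the lip points left, away from the mouth.
- spanner: Bystander: steel ring spanner 205 mm long, lying flat near the right edge of the bench.
- pliers: Bystander: red-handled pliers, 187 mm, lying flat at the back right.
- tape_measure: Bystander: yellow tape measure, 37 x 71 x 64 mm, standing at the back.
- magnet: Bystander: red triangular magnetic welding square, 95 mm, lying flat to the left of the jig.

How it is judged:
On the way, in this order (a step that is already met when the one before it is completed fails the run):
1. The gate is fully open, the plate still outside (value of joint gate above 0.11 m and y of base_plate in the frame of nest below -0.03 m), for 0.1 s.
2. The plate is home against the end stop (y of base_plate in the frame of nest above -0.004 m and horizontal distance between base_plate and nest below 0.006 m and angle between the y axis of base_plate and the y axis of nest, either way round below 0.06 rad and value of joint leaf above 1 rad), for 0.1 s.
3. The gate is fully shut behind it (value of joint gate below 0.006 m and value of joint leaf above 0.5 rad), for 0.1 s.
4. The leaf is folded right down (value of joint leaf below 0.06 rad), for 0.1 s.
At the end, for the whole second after the job is handed in: The base plate lies flat and still in the nest, within 6 mm of home and square to the rails within 0.06 rad; the gate is shut to within 6 mm and the leaf is down to within 0.06 rad (horizontal distance between base_plate and nest below 0.006 m and angle between the y axis of base_plate and the y axis of nest, either way round below 0.06 rad and height (world z) of base_plate below 0.004 m and angle between base_plate's own z axis and vertical below 0.05 rad and value of joint gate below 0.006 m and value of joint leaf below 0.06 rad and linear speed of base_plate below 0.01 m/s); the robot touches nothing.
It fails at once if The plate is lifted or tipped off the bench (height (world z) of base_plate above 0.015 m or angle between base_plate's own z axis and vertical above 0.2 rad).
It fails at once if A bystander tool is moved more than 25 mm (distance of any of spanner, pliers, tape_measure, magnet from where it was at the start of the episode above 0.025 m).
It also fails if it takes over 72 s, if anything falls off the work surface, if the arm or the gripper's body presses on something with over 40 N, if the wrist force passes 120 N, or if a joint passes its speed limit or range.

## Working session

There is one attempt and no reset: what is moved stays moved. The work goes in short steps, Python scripts to look and compute and a tool call to move; the robot and the scene stay as the last step left them, time stands still between calls to the robot, and variables do not carry over. Pictures are saved under pics/ and viewed, about 8 in all and at most 12, crops included, and the job is handed in when it is done.

Besides the shell and the picture viewer there is one more tool, called after "Request:" as name([rows], argument=value, ...), one row to a line, values as JSON. send_rows: Moves the arm, as the interface text tells. Its arguments: {"type":"object","properties":{"motion":{"type":"array"},"hand":{"type":"number"},"squeeze":{"type":"number"}},"required":["motion"]}

```bash
mkdir -p pics; ls
cat > h.py <<'E'
import numpy as np, cv2
from station import *
def cam(name,save=None):
    f=grab_frame(name)
    if save: cv2.imwrite('pics/'+save,f['frame'])
    return f
def foc(f): return f['frame'].shape[0]/2/np.tan(np.radians(f['vertical_fov'])/2)
def onplane(f,u,v,z):
    F=foc(f); M=np.array(f['cam_to_world'])
    d=M[:3,:3]@np.array([(u-f['cx'])/F,-(v-f['cy'])/F,-1]); o=M[:3,3]
    return o+d*(z-o[2])/d[2]
def pts(f):
    F=foc(f); M=np.array(f['cam_to_world']); r=f['range_z']
    v,u=np.mgrid[:r.shape[0],:r.shape[1]]
    P=np.stack([(u-f['cx'])/F*r,-(v-f['cy'])/F*r,-r],-1)
    return P@M[:3,:3].T+M[:3,3]
def proj(f,p):
    F=foc(f); M=np.linalg.inv(np.array(f['cam_to_world'])); c=M[:3,:3]@np.array(p)+M[:3,3]
    return f['cx']+F*c[0]/-c[2], f['cy']-F*c[1]/-c[2]
E
python3 - <<'E'
from h import *
a=cam('top');b=cam('scene')
for f in(a,b): print({k:(v if k not in('frame','range_z') else v.shape) for k,v in f.items()})
import pickle;pickle.dump((a,b),open('ab.pkl','wb'))
cv2.imwrite('pics/1.png',cv2.resize(a['frame'],(800,600)));cv2.imwrite('pics/2.png',cv2.resize(b['frame'],(800,600)))
print(get_state())
E
```

```text
pics
{'frame': (384, 512, 3), 'range_z': (384, 512), 'vertical_fov': 47.59173168399302, 'cx': 252.38342449360292, 'cy': 192.43001852696622, 'cam_to_world': array([[-0.04674156,  0.97283289, -0.2267408 ,  0.30142979],
       [-0.99890474, -0.04600587,  0.00853108, -0.02204498],
       [-0.00213209,  0.22689122,  0.97391777,  1.38138068],
       [ 0.        ,  0.        ,  0.        ,  1.        ]])}
{'frame': (384, 512, 3), 'range_z': (384, 512), 'vertical_fov': 46.16488506114485, 'cx': 257.1028088291577, 'cy': 188.62302485754677, 'cam_to_world': array([[ 0.54426447,  0.56670175, -0.61856715, -0.24032401],
       [-0.83884096,  0.35791959, -0.41016997, -0.5524509 ],
       [-0.01104674,  0.7421204 ,  0.67017556,  0.95897162],
       [ 0.        ,  0.        ,  0.        ,  1.        ]])}
{'t': 0.1, 'q': array([ 1.57612977e+00,  3.59349813e-01,  1.11139390e-02, -3.04323823e-04,
       -1.22412316e+00, -2.88111465e-01]), 'qd': array([ 0.00045008, -0.0014922 ,  0.003717  , -0.000185  , -0.00053248,
       -0.00269898]), 'joint_efforts': array([-9.27743313e-04, -5.84161985e+01,  2.93753761e+01,  7.01524928e+00,
        1.02227210e-02, -4.78085121e-05]), 'eef_pos': array([0.1882893 , 0.64801608, 0.40377868]), 'ee_rot': array([ 3.14001306e+00, -1.69767644e-04, -2.82881511e-01]), 'force': array([-0.17109575,  0.32901994, -0.29123236]), 'moment': array([ 0.02922379,  0.01510449, -0.02342116]), 'width': 0.08791504024167333}
```

View pics/1.png

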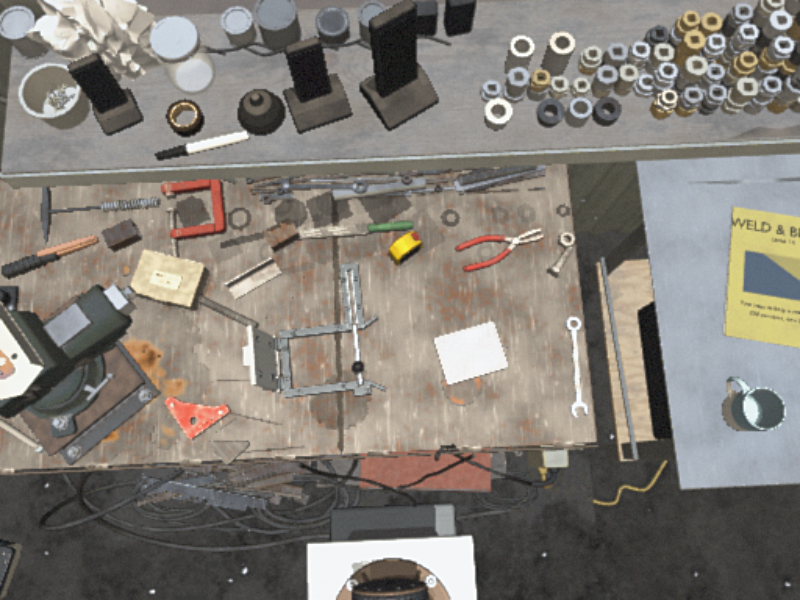

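View pics/2.png

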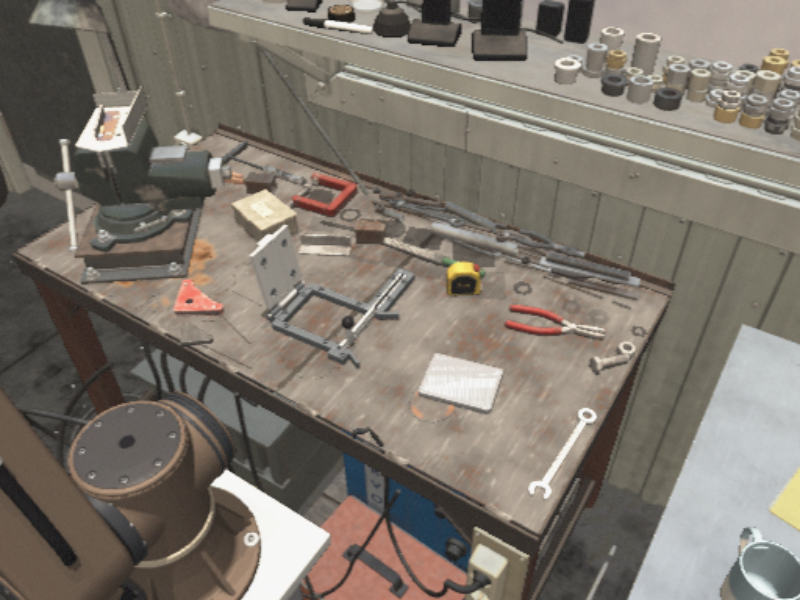

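The top view shows the jig with the knob at about (358,367), the leaf at (262,358), and the plate at (471,352). The spanner is at (575,365) and the pliers at (500,245). The scene view confirms that the leaf leans left. Next I'll rectify the top view at rail height and measure there.

```bash
cat > m.py <<'E'
from h import *
import pickle
a,b=pickle.load(open('ab.pkl','rb'))
# ortho at z=16mm: cols = -y (from y=.35 to -.45), rows = -x (x .75 .. .35)
z=.016; s=1000
src=[proj(a,(x,y,z)) for x,y in((.80,.35),(.80,-.45),(.35,-.45),(.35,.35))]
H=cv2.getPerspectiveTransform(np.float32(src),np.float32([(0,0),(800,0),(800,450),(0,450)]))
o=cv2.warpPerspective(a['frame'],H,(800,450),flags=cv2.INTER_CUBIC)
for i in range(0,800,100): cv2.line(o,(i,0),(i,5),(0,255,255),1)
for i in range(0,450,50): cv2.line(o,(0,i),(5,i),(0,255,255),1)
cv2.imwrite('pics/3.png',o)
P=pts(a); hs=cv2.cvtColor(a['frame'],cv2.COLOR_BGR2HSV)
reg=(P[...,0]>.35)&(P[...,0]<.8)&(P[...,1]>-.3)&(P[...,1]<.3)
m=((hs[...,2]>190)&(hs[...,1]<40)&(P[...,1]<-.05)&(P[...,1]>-.3)&reg).astype(np.uint8)
c=max(cv2.findContours(m,cv2.RETR_EXTERNAL,cv2.CHAIN_APPROX_NONE)[0],key=cv2.contourArea)
w=np.array([onplane(a,u,v,.012)[:2]*1000 for u,v in c[:,0]],np.float32)
print('plate',cv2.minAreaRect(w))
k=reg&(P[...,2]>.035)&(hs[...,2]<70)&(P[...,1]<.12)
v,u=np.nonzero(k);print('knob px',u.mean(),v.mean(),len(u),onplane(a,u.mean(),v.mean(),.056),P[k].mean(0))
L=reg&(P[...,2]>.06)&(P[...,1]>.1); print('leaf',P[L].min(0),P[L].max(0),P[L].mean(0),L.sum())
bn=(P[...,0]>.4)&(P[...,0]<.6)&(P[...,1]>-.3)&(P[...,1]<0); print('bench z',np.median(P[bn][:,2]))
E
python3 m.py
```

```text
plate ((498.1392822265625, -183.96884155273438), (116.98797607421875, 132.2036590576172), 14.703923225402832)
knob px 260.02456140350876 100.52631578947368 285 [ 0.91865011 -0.07324171  0.056     ] [ 0.74146101 -0.05627811  0.39938545]
leaf [0.44465359 0.10004447 0.06052676] [0.79996187 0.29999699 0.51463841] [0.72119085 0.20061066 0.42005254] 4114
bench z 0.0012211600227760577
```

View pics/3.png

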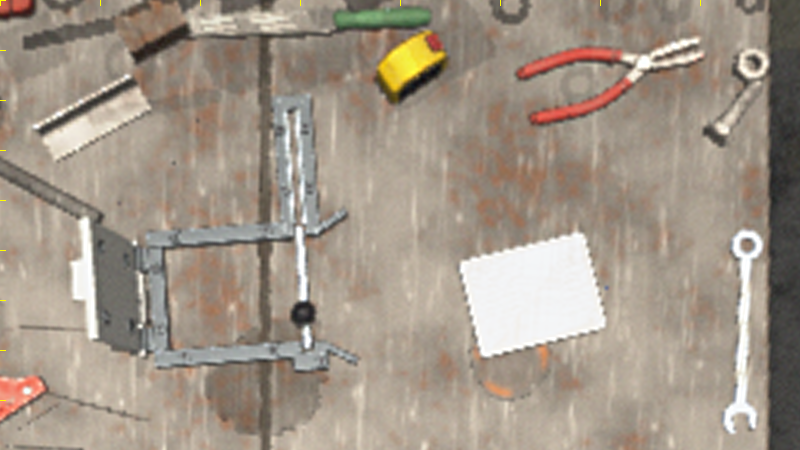

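The rectified view has x = 0.8 − row/1000 and y = 0.35 − col/1000. It shows the rails, the knob at (303,313), and the plate corners near (460,262), (582,233), (606,327) and (483,357). Next I'll fit the jig edges and the knob.

```bash
cat >> h.py <<'E'
def go(p,yaw,lift=0):
    """offset (cm) and turn (deg) taking the FINGERTIPS to world p with this yaw, from the measured pose"""
    from scipy.spatial.transform import Rotation as R
    s=get_state(); r=R.from_euler('xyz',s['ee_rot']).as_matrix()
    T=np.array(p,float)+[0,0,.178+lift]
    d=r.T@(T-s['eef_pos']); t=-np.degrees((yaw-s['ee_rot'][2]+np.pi)%(2*np.pi)-np.pi)
    return np.round(d*100,2),round(t,1)
E
cat > m2.py <<'E'
from h import *
import pickle
a,b=pickle.load(open('ab.pkl','rb'))
def ortho(z):
    src=[proj(a,(x,y,z)) for x,y in((.80,.35),(.80,-.45),(.35,-.45),(.35,.35))]
    H=cv2.getPerspectiveTransform(np.float32(src),np.float32([(0,0),(800,0),(800,450),(0,450)]))
    return cv2.warpPerspective(a['frame'],H,(800,450),flags=cv2.INTER_LINEAR).astype(int)
o=ortho(.016); cool=o[...,0]-o[...,2]   # B-R
print('cool jig',cool[355,200:280:20],'wood',cool[300,200:280:20])
g=cool>-6
def fit(pts): 
    p=np.array(pts,float); k=np.polyfit(p[:,0],p[:,1],1)
    for _ in range(3):
        r=p[:,1]-np.polyval(k,p[:,0]); q=abs(r)<2.5; k=np.polyfit(p[q,0],p[q,1],1)
    return k,q.sum()
C=[c for c in range(180,275,2)]
far=[(c,220+np.argmax(g[220:260,c])) for c in C if g[220:260,c].any()]
farin=[(c,260-np.argmax(g[220:260,c][::-1])) for c in C if g[220:260,c].any()]
near=[(c,335+np.argmax(g[335:380,c])) for c in C if g[335:380,c].any()]
nearo=[(c,385-np.argmax(g[335:385,c][::-1])) for c in C if g[335:385,c].any()]
for n,p in(('far outer',far),('far in',farin),('near in',near),('near out',nearo)):
    k,q=fit(p); print(n,k,q,'row@230',np.polyval(k,230))
st=[(r,200-np.argmax(g[r,140:200][::-1])) for r in range(262,340,2)]
print('stop right',fit(st))
gl=[(r,260+np.argmax(g[r,260:330])) for r in range(110,215,2)]; gr=[(r,330-np.argmax(g[r,260:330][::-1])) for r in range(110,215,2)]
print('guide l,r',fit(gl),fit(gr))
o=ortho(.056); m=(o[290-0:350,270:340].max(-1)<60); v,u=np.nonzero(m); u=u+270;v=v+290
print('knob x,y',.8-np.median(v)/1000,.35-np.median(u)/1000,m.sum())
o=ortho(.012).astype(np.uint8); m=((o.min(-1)>185)).astype(np.uint8); m[:,:440]=0;m[:,640:]=0
m=cv2.morphologyEx(m,cv2.MORPH_OPEN,np.ones((9,9)))
c=max(cv2.findContours(m,cv2.RETR_EXTERNAL,cv2.CHAIN_APPROX_NONE)[0],key=cv2.contourArea)
R=cv2.minAreaRect(c);print('plate',.8-R[0][1]/1000,.35-R[0][0]/1000,R[1],R[2])
E
python3 m2.py
```

```text
cool jig [4 1 5 4] wood [-56 -48 -43 -26]
far outer [-7.74261832e-02  2.44513244e+02] 48 row@230 226.70522145028218
far in [-6.62722536e-02  2.58335468e+02] 48 row@230 243.09284990591982
near in [-7.43323925e-02  3.63727620e+02] 48 row@230 346.63116948907214
near out [-6.04917499e-02  3.76502461e+02] 48 row@230 362.5893580836591
stop right (array([7.56072874e-02, 1.43753711e+02]), np.int64(39))
guide l,r (array([8.43009192e-02, 2.64173440e+02]), np.int64(53)) (array([6.98677633e-02, 3.02945573e+02]), np.int64(53))
knob x,y 0.48000000000000004 0.045999999999999985 244
plate 0.50647314453125 -0.182887451171875 (100.94022369384766, 130.63397216796875) 76.60750579833984
```

```bash
python3 -c "
from h import *
print(go((.480,.047,.14),-1.495), go((.30,.42,.226),-.9))"
```

```text
(array([44.79, 49.56,  8.66]), np.float64(69.4)) (array([1.709e+01, 1.878e+01, 1.000e-02]), np.float64(35.4))
```

Request:
send_rows([
  {"offset": [44.8,49.6,0],"turn": 69.4},
  {"offset": [44.8,49.6,0],"turn": 69.4},
  {"offset": [44.8,49.6,0],"turn": 69.4},
  {"offset": [44.8,49.6,0],"turn": 69.4},
  {"offset": [44.8,49.6,0],"turn": 69.4},
  {"offset": [44.8,49.6,0],"turn": 69.4},
  {"offset": [44.8,49.6,0],"turn": 69.4},
  {"offset": [44.8,49.6,0],"turn": 69.4},
], hand=0.3)

```text
t: 0.9
eef_pos: [0.3633, 0.2862, 0.4047]
ee_rot: [-3.142, 0.0, -1.489]
force: [0.2, 0.7, 0.0]
width: 0.057
```

```bash
python3 -c "
from h import *
print(get_state()['t'],go((.480,.047,.14),-1.495))"
```

```text
0.9 (array([24.8 , -9.67,  8.66]), np.float64(0.4))
```

Request:
send_rows([
  {"offset": [24.8,-9.7,0],"turn": 0.4},
  {"offset": [24.8,-9.7,0],"turn": 0.4},
  {"offset": [24.8,-9.7,0],"turn": 0.4},
  {"offset": [24.8,-9.7,0],"turn": 0.4},
  {"offset": [24.8,-9.7,8],"turn": 0.4},
  {"offset": [24.8,-9.7,8],"turn": 0.4},
  {"offset": [24.8,-9.7,8],"turn": 0.4},
  {"offset": [24.8,-9.7,8],"turn": 0.4},
])

```text
t: 1.7
eef_pos: [0.4813, 0.0488, 0.3235]
ee_rot: [3.139, -0.001, -1.492]
force: [-0.0, 0.5, 1.0]
width: 0.0569
```

Run:
```python
from h import *
f=cam('wrist','4.png'); import pickle; pickle.dump((f,get_state()),open('w.pkl','wb'))
P=pts(f); hs=cv2.cvtColor(f['frame'],cv2.COLOR_BGR2HSV)
d=(f['frame'].max(-1)<60)&(abs(P[...,0]-.48)<.06)&(abs(P[...,1]-.047)<.06)&(P[...,2]<.08)
v,u=np.nonzero(d)
if len(u): print('knob',np.median(u),np.median(v),len(u),onplane(f,np.median(u),np.median(v),.056),P[d].mean(0))
s=get_state();print(s['t'],s['eef_pos'],s['ee_rot'],s['width'],go((.480,.047,.037),-1.495))
```

```text
knob 259.5 191.0 516 [0.48005817 0.04875541 0.056     ] [0.47935874 0.04657749 0.06164795]
1.75 [0.48165794 0.04971991 0.32476806] [ 3.14115429e+00 -5.40845449e-04 -1.49057347e+00] 0.05704106808527196 (array([ 0.25,  0.18, 10.98]), np.float64(0.3))
```

View pics/4.png

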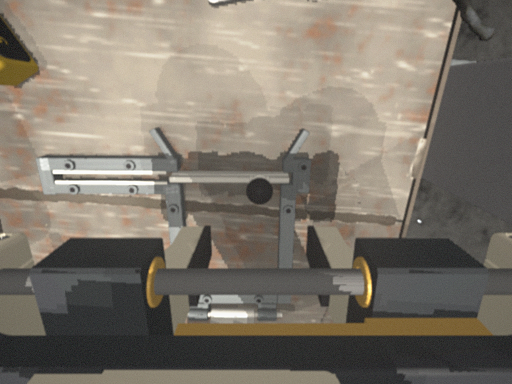

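The wrist view shows the knob at (259,191), centred between the rails' keeper and guide. That puts it at (0.480, 0.0485), which agrees with the top view. I'll descend over it, grip, and slide the gate open.

Request:
send_rows([
  {"offset": [0.1,0.15,4],"turn": 0.2},
  {"offset": [0.1,0.15,7],"turn": 0.2},
  {"offset": [0.1,0.15,9],"turn": 0.2},
  {"offset": [0.1,0.15,10.7],"turn": 0.2},
  {"offset": [0.1,0.15,10.7],"turn": 0.2},
])

```text
t: 2.25
eef_pos: [0.4797, 0.0498, 0.2172]
ee_rot: [3.14, -0.0, -1.492]
force: [-0.2, -0.7, -0.8]
width: 0.057
```

Request:
send_rows([
  {"offset": [0,0,0],"turn": 0},
  {"offset": [0,0,0],"turn": 0},
  {"offset": [0,0,0],"turn": 0},
  {"offset": [0,0,0],"turn": 0},
], hand=-0.7, squeeze=10)

```text
t: 2.65
eef_pos: [0.4802, 0.0489, 0.2186]
ee_rot: [-3.14, 0.001, -1.493]
force: [-0.9, -0.4, 0.1]
width: 0.0303
```

Request:
send_rows([
  {"offset": [0,0,0],"turn": 0},
  {"offset": [0,-1.5,0],"turn": 0},
  {"offset": [0,-3.5,0],"turn": 0},
  {"offset": [0,-5.5,0],"turn": 0},
  {"offset": [0,-7.5,0],"turn": 0},
  {"offset": [0,-9.0,0],"turn": 0},
  {"offset": [0,-10.5,0],"turn": 0},
  {"offset": [0,-10.8,0],"turn": 0},
])

```text
t: 3.45
eef_pos: [0.5889, 0.0567, 0.2181]
ee_rot: [-3.141, -0.001, -1.493]
force: [-2.8, -2.4, 7.7]
width: 0.0229
```

Request:
send_rows([
  {"offset": [0,-0.5,0],"turn": 0},
  {"offset": [0,-0.8,0],"turn": 0},
  {"offset": [0,-1.1,0],"turn": 0},
  {"offset": [0,-1.3,0],"turn": 0},
])

```text
t: 3.85
eef_pos: [0.5973, 0.057, 0.2174]
ee_rot: [3.133, -0.001, -1.495]
force: [-18.8, 1.7, 16.7]
width: 0.0233
```

Run:
```python
from h import *
s=get_state();print(s['t'],s['eef_pos'],s['ee_rot'],s['force'],s['width'])
f=cam('top')
P=pts(f);d=(f['frame'].max(-1)<60)&(P[...,2]<.075)&(P[...,2]>.03)&(P[...,1]<.1)&(P[...,1]>0)&(P[...,0]>.4)&(P[...,0]<.65);print(d.sum(),P[d].mean(0) if d.any() else '')
cv2.imwrite('pics/5.png',cv2.resize(f['frame'][130:300,130:350],None,fx=3,fy=3))
```

```text
3.85 [0.59729818 0.05697193 0.21737396] [ 3.13279046e+00 -1.49292676e-03 -1.49482924e+00] [-18.81094327   1.74038959  16.71997407] 0.02327394946600652
0
```

View pics/5.png

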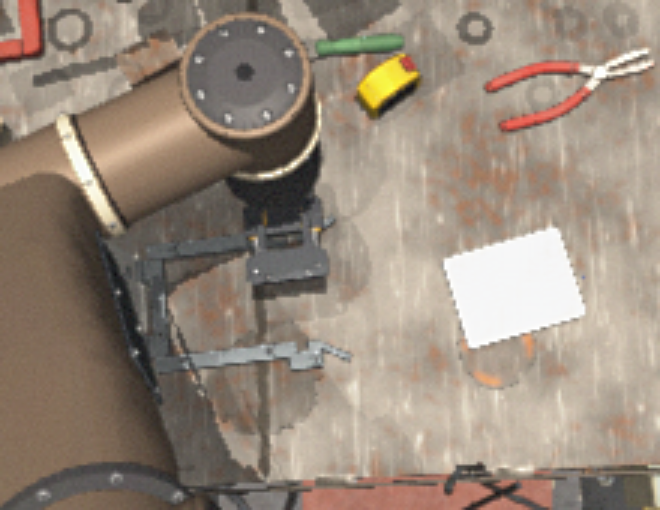

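The arm holds the knob at about (285,262) in the crop and pushes back 19 N after 117 mm of travel, so the gate is against its open end. The plate at (515,287) hasn't moved. I'll release, rise, and set up a two-finger push on the plate's near side to align it with the jig.

Request:
send_rows([
  {"offset": [0,0.2,0],"turn": 0},
  {"offset": [0,0.2,0],"turn": 0},
  {"offset": [0,0.2,0],"turn": 0},
  {"offset": [0,0.2,-4],"turn": 0},
  {"offset": [0,0.2,-8],"turn": 0},
  {"offset": [0,0.2,-8],"turn": 0},
], hand=0.3)

```text
t: 4.5
eef_pos: [0.6008, 0.0585, 0.3035]
ee_rot: [-3.132, 0.002, -1.492]
force: [0.1, -0.5, -0.1]
width: 0.0561
```

Run:
```python
from h import *
s=get_state();print(s['t'],s['eef_pos'],s['ee_rot'],s['force'],s['width'])
print(go((.4292,-.2014,.12),-2.908))
```

```text
4.5 [0.6008477  0.05848347 0.30352658] [-3.13183680e+00  1.64451750e-03 -1.49203376e+00] [ 0.09918925 -0.51196698 -0.09247985] 0.05606616045107501
(array([24.56, 19.16,  0.33]), np.float64(81.1))
```

Request:
send_rows([
  {"offset": [24.6,19.2,0],"turn": 81},
  {"offset": [24.6,19.2,0],"turn": 81},
  {"offset": [24.6,19.2,0],"turn": 81},
  {"offset": [24.6,19.2,0],"turn": 81},
  {"offset": [24.6,19.2,0],"turn": 81},
  {"offset": [24.6,19.2,0],"turn": 81},
  {"offset": [24.6,19.2,0],"turn": 81},
  {"offset": [24.6,19.2,0],"turn": 81},
], hand=0)

```text
t: 5.3
eef_pos: [0.425, -0.204, 0.2978]
ee_rot: [-3.141, 0.001, -2.703]
force: [0.6, 0.2, 0.4]
width: 0.0439
```

Run:
```python
from h import *
s=get_state();print(s['t'],s['eef_pos'],s['ee_rot'],s['force'],s['width'])
print(go((.4292,-.2014,.10),-2.908))
```

```text
5.3 [ 0.42498637 -0.20395902  0.29782834] [-3.14119547e+00  7.67847372e-04 -2.70256294e+00] [0.64742136 0.2366367  0.36472372] 0.04385990478708683
(array([-0.49,  0.05,  1.98]), np.float64(11.8))
```

Request:
send_rows([
  {"offset": [-0.5,0,0],"turn": 11.8},
  {"offset": [-0.5,0,0],"turn": 11.8},
  {"offset": [-0.5,0,5],"turn": 11.8},
  {"offset": [-0.5,0,8],"turn": 11.8},
  {"offset": [-0.5,0,10],"turn": 11.8},
  {"offset": [-0.5,0,11.2],"turn": 11.8},
  {"offset": [-0.5,0,11.2],"turn": 11.8},
])

```text
t: 6.0
eef_pos: [0.4304, -0.2001, 0.1841]
ee_rot: [3.141, -0.003, -2.899]
force: [0.3, -0.4, 0.1]
width: 0.0438
```

Run:
```python
from h import *
s=get_state();print(s['t'],s['eef_pos'],s['ee_rot'],s['force'],s['width'])
for p,y in (((.4486,-.1968,.006),-2.908),((.4686,-.1855,.006),-3.0656)): print(go(p,y))
```

```text
6.0 [ 0.43040933 -0.20007434  0.18407205] [ 3.14075230e+00 -2.73319730e-03 -2.89944191e+00] [ 0.27481396 -0.3615012   0.10486653] 0.04377485919840721
(array([-1.84, -0.12,  0.  ]), np.float64(0.5))
(array([-4.06,  0.5 , -0.  ]), np.float64(9.5))
```

Request:
send_rows([
  {"offset": [-1.0,-0.1,0],"turn": 0.5},
  {"offset": [-1.8,-0.1,0],"turn": 0.5},
  {"offset": [-2.2,0,0],"turn": 2.0},
  {"offset": [-2.6,0.1,0],"turn": 3.6},
  {"offset": [-3.0,0.2,0],"turn": 5.2},
  {"offset": [-3.4,0.3,0],"turn": 6.8},
  {"offset": [-3.8,0.4,0],"turn": 8.4},
  {"offset": [-4.1,0.5,0],"turn": 9.5},
])

```text
t: 6.8
eef_pos: [0.4699, -0.1852, 0.1864]
ee_rot: [-3.142, 0.0, -3.066]
force: [-2.8, -0.8, 2.5]
width: 0.0442
```

Request:
send_rows([
  {"offset": [0,0,0],"turn": 0},
  {"offset": [1.5,0,0],"turn": 0},
  {"offset": [3,0,-3],"turn": 0},
  {"offset": [3,0,-8],"turn": 0},
  {"offset": [3,0,-10],"turn": 0},
])

```text
t: 7.3
eef_pos: [0.4394, -0.188, 0.2895]
ee_rot: [-3.14, 0.006, -3.064]
force: [1.7, -0.4, 0.5]
width: 0.0438
```

```bash
cat > pl.py <<'E'
from h import *
import sys,pickle
s=get_state();print(s['t'],s['eef_pos'],s['ee_rot'],s['force'],s['width'])
a=cam('top'); pickle.dump(a,open('top.pkl','wb'))
z=.012
src=[proj(a,(x,y,z)) for x,y in((.80,.35),(.80,-.45),(.35,-.45),(.35,.35))]
H=cv2.getPerspectiveTransform(np.float32(src),np.float32([(0,0),(800,0),(800,450),(0,450)]))
o=cv2.warpPerspective(a['frame'],H,(800,450))
cv2.imwrite('pics/o.png',o)
m=((o.min(-1)>185)).astype(np.uint8); m[:,:int(sys.argv[1])]=0;m[:,640:]=0
m=cv2.morphologyEx(m,cv2.MORPH_OPEN,np.ones((9,9)))
c=max(cv2.findContours(m,cv2.RETR_EXTERNAL,cv2.CHAIN_APPROX_NONE)[0],key=cv2.contourArea)
R=cv2.minAreaRect(c);p=np.array([.8-R[0][1]/1000,.35-R[0][0]/1000]);print('plate',p,R[1],R[2])
phi=.076; d=p-[.505,.121]; print('nest xy mm',1000*(d@[np.cos(phi),np.sin(phi)]),1000*(d@[-np.sin(phi),np.cos(phi)]))
E
python3 pl.py 400
```

```text
7.3 [ 0.43941755 -0.18796092  0.28954236] [-3.14040789  0.00558849 -3.06390839] [ 1.69071247 -0.41625581  0.45688694] 0.043804349619286094
plate [ 0.5185 -0.075 ] (55.0, 16.0) 90.0
nest xy mm -1.4206334955106406 -196.45923699452626
```

```bash
python3 -c "
from h import *
print(go((.536,-.285,.111),-1.495))"
```

```text
(array([ -8.79, -10.41,   0.35]), np.float64(-89.9))
```

Request:
send_rows([
  {"offset": [-8.8,-10.4,0],"turn": -89.9},
  {"offset": [-8.8,-10.4,0],"turn": -89.9},
  {"offset": [-8.8,-10.4,0],"turn": -89.9},
  {"offset": [-8.8,-10.4,0],"turn": -89.9},
  {"offset": [-8.8,-10.4,0],"turn": -89.9},
  {"offset": [-8.8,-10.4,0],"turn": -89.9},
  {"offset": [-8.8,-10.4,0],"turn": -89.9},
  {"offset": [-8.8,-10.4,0],"turn": -89.9},
])

```text
t: 8.15
eef_pos: [0.5345, -0.2847, 0.2855]
ee_rot: [-3.141, 0.0, -1.862]
force: [0.4, -0.0, 0.0]
width: 0.0439
```

Request:
send_rows([
  {"offset": [0,0,0],"turn": -23},
  {"offset": [0,0,0],"turn": -23},
  {"offset": [0,0,0],"turn": -23},
])

```text
t: 8.45
eef_pos: [0.5345, -0.2846, 0.2856]
ee_rot: [-3.141, -0.0, -1.461]
force: [-0.3, -0.1, -0.8]
width: 0.0436
```

```bash
python3 pl.py 400; python3 -c "
from h import *
print(go((.536,-.285,.007),-1.495))
f=cam('scene');cv2.imwrite('pics/s.png',f['frame'])
a=cv2.imread('pics/o.png');cv2.imwrite('pics/6.png',np.vstack([a[100:400,100:700],cv2.resize(f['frame'][150:320,100:440],(600,300))]))"
```

```text
8.45 [ 0.53451423 -0.28463203  0.28561535] [-3.14076930e+00 -1.26728419e-05 -1.46074643e+00] [-0.30647671 -0.13795139 -0.82035658] 0.04356353571819507
plate [ 0.70540016 -0.23247925] (16.43871307373047, 60.28887939453125) 11.768289566040039
nest xy mm 172.98311576188124 -367.6746459681197
(array([ 0.06, -0.13, 10.06]), np.float64(2.2))
```

View pics/6.png

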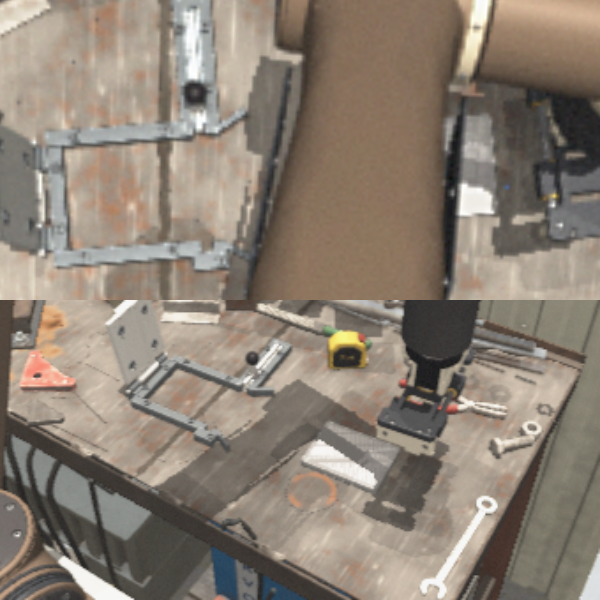

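The knob in the top crop at (195,92) shows the gate is open. In the scene crop the plate is at (350,455), partly in shadow and ahead of the gripper. I'll measure the plate with depth and edges from the scene view.

Run:
```python
from h import *
f=cam('scene');P=pts(f)
reg=(P[...,0]>.42)&(P[...,0]<.64)&(P[...,1]>-.30)&(P[...,1]<-.06)
fl=reg&(abs(P[...,2])<.03)
# local plane for bench from fit to ring
Z=P[...,2]; q=fl&((P[...,1]>-.1)|(P[...,0]<.455)); A=np.c_[P[q][:,:2],np.ones(q.sum())]; k=np.linalg.lstsq(A,Z[q],rcond=None)[0]
h=Z-(P[...,0]*k[0]+P[...,1]*k[1]+k[2]); print(k,np.percentile(h[q],[5,50,95]))
m=(fl&(h>.007)&(h<.018)).astype(np.uint8); m=cv2.morphologyEx(m,cv2.MORPH_OPEN,np.ones((3,3)))
c=max(cv2.findContours(m,cv2.RETR_EXTERNAL,cv2.CHAIN_APPROX_NONE)[0],key=cv2.contourArea)
w=np.array([onplane(f,u,v,.012)[:2]*1000 for u,v in c[:,0]],np.float32); R=cv2.minAreaRect(w);print(R)
p=np.array(R[0])/1000;phi=.076; d=p-[.505,.121]; print('nest xy mm',1000*(d@[np.cos(phi),np.sin(phi)]),1000*(d@[-np.sin(phi),np.cos(phi)]))
```

```text
[-0.00212055 -0.00044969  0.00027511] [-3.34984392e-03  6.74645707e-05  3.15208034e-03]
((525.4843139648438, -182.01913452148438), (103.5687255859375, 131.93429565429688), 4.311543941497803)
nest xy mm -2.5821072017405378 -303.6997460110207
```

The plate is now at nest x −2.6 mm and y −304 mm, and square to the jig (4.3° against 4.35°). I'll descend behind it and push.

Request:
send_rows([
  {"offset": [0.1,-0.1,4],"turn": 2.2},
  {"offset": [0.1,-0.1,7.5],"turn": 2.2},
  {"offset": [0.1,-0.1,9.5],"turn": 2.2},
  {"offset": [0.1,-0.1,10.0],"turn": 2.2},
  {"offset": [0.1,-0.1,10.0],"turn": 2.2},
])

```text
t: 9.1
eef_pos: [0.5361, -0.2856, 0.1852]
ee_rot: [3.14, 0.0, -1.507]
force: [1.5, -0.2, 0.0]
width: 0.0437
```

```bash
cat > n.py <<'E'
from h import *
import sys
phi=.076;N=np.array([.505,.121])
ex=np.array([np.cos(phi),np.sin(phi)]);ey=np.array([-np.sin(phi),np.cos(phi)])
s=get_state();d=s['eef_pos'][:2]-N
print('t %.2f tip nest mm %.1f %.1f z %.1f yaw err %.4f F %s w %.4f'%(s['t'],1e3*d@ex,1e3*d@ey,1e3*s['eef_pos'][2]-178,s['ee_rot'][2]+1.4948,np.round(s['force'],1),s['width']))
v=list(map(float,sys.argv[1:]))
while v:  # nest x,y,z mm, yaw rel. to phi-pi/2 (deg)
    x,y,z,a=v[:4];v=v[4:]; p=N+ex*x/1e3+ey*y/1e3; print((x,y,z,a),*go((p[0],p[1],z/1e3),-1.4948+np.radians(a)))
E
python3 n.py 0 -378 8 0 0 -135 8 0
```

```text
t 9.10 tip nest mm 0.1 -407.7 z 7.2 yaw err -0.0120 F [ 1.5 -0.2  0. ] w 0.0437
(0.0, -378.0, 8.0, 0.0) [-2.97  0.05 -0.08] -0.7
(0.0, -135.0, 8.0, 0.0) [-27.27   0.34  -0.07] -0.7
```

Request:
send_rows([
  {"offset": [-1.5,0,0],"turn": -0.7},
  {"offset": [-2.7,0,0],"turn": -0.7},
  {"offset": [-3.7,0,0],"turn": -0.7},
  {"offset": [-5.0,0,0],"turn": -0.7},
  {"offset": [-6.5,0.1,0],"turn": -0.7},
  {"offset": [-8.0,0.1,0],"turn": -0.7},
  {"offset": [-9.5,0.1,0],"turn": -0.7},
  {"offset": [-10.5,0.1,0],"turn": -0.7},
])

```text
t: 9.9
eef_pos: [0.5287, -0.1795, 0.1867]
ee_rot: [-3.14, -0.001, -1.492]
force: [1.0, -5.7, 5.3]
width: 0.0435
```

```bash
python3 n.py 0 -135 8 0
python3 - <<'E'
from h import *
f=cam('scene');P=pts(f)
reg=(P[...,0]>.42)&(P[...,0]<.64)&(P[...,1]>-.24)&(P[...,1]<0.04)
m=(reg&(P[...,2]>.007)&(P[...,2]<.019)).astype(np.uint8); m=cv2.morphologyEx(m,cv2.MORPH_OPEN,np.ones((3,3)))
c=max(cv2.findContours(m,cv2.RETR_EXTERNAL,cv2.CHAIN_APPROX_NONE)[0],key=cv2.contourArea)
w=np.array([onplane(f,u,v,.012)[:2]*1000 for u,v in c[:,0]],np.float32); R=cv2.minAreaRect(w);print(R)
p=np.array(R[0])/1000;phi=.076; d=p-[.505,.121]; print('nest xy mm',1000*(d@[np.cos(phi),np.sin(phi)]),1000*(d@[-np.sin(phi),np.cos(phi)]))
cv2.imwrite('pics/7.png',cv2.resize(f['frame'][150:330,60:400],(760,402)))
E
```

```text
t 9.90 tip nest mm 0.9 -301.5 z 8.7 yaw err 0.0030 F [ 1.  -5.7  5.3] w 0.0435
(0.0, -135.0, 8.0, 0.0) [-16.65   0.04   0.05] 0.2
((520.1104125976562, -108.64520263671875), (102.26496124267578, 130.10057067871094), 4.046529769897461)
nest xy mm -2.3694440696975914 -230.12959261627262
```

View pics/7.png

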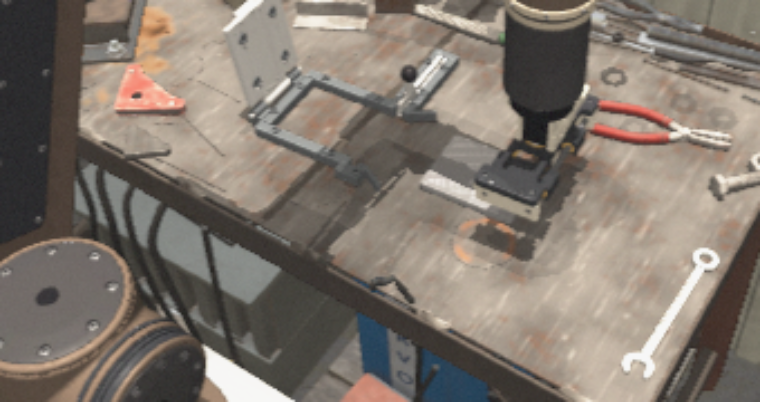

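The plate is straight ahead of the mouth in the crop, at (465,180), and still square. I'll keep pushing.

Request:
send_rows([
  {"offset": [-1.5,-0.1,0],"turn": 0.2},
  {"offset": [-3.0,-0.2,0],"turn": 0.2},
  {"offset": [-4.5,-0.2,0],"turn": 0.2},
  {"offset": [-6.0,-0.2,0],"turn": 0.2},
  {"offset": [-7.5,-0.2,0],"turn": 0.2},
  {"offset": [-9.0,-0.2,0],"turn": 0.2},
  {"offset": [-10.0,-0.2,0],"turn": 0.2},
  {"offset": [-11.0,-0.2,0],"turn": 0.2},
])

```text
t: 10.75
eef_pos: [0.5211, -0.0705, 0.1858]
ee_rot: [3.14, -0.001, -1.496]
force: [-1.3, -5.7, 5.1]
width: 0.0435
```

```bash
python3 n.py 0 -72 8 0
```

```text
t 10.75 tip nest mm 1.5 -192.2 z 7.8 yaw err -0.0010 F [-1.3 -5.7  5.1] w 0.0435
(0.0, -72.0, 8.0, 0.0) [-12.02   0.16  -0.03] -0.1
```

Request:
send_rows([
  {"offset": [-1.3,0.1,0],"turn": 0},
  {"offset": [-2.6,0.1,0],"turn": 0},
  {"offset": [-3.9,0.1,0],"turn": 0},
  {"offset": [-5.2,0.1,0],"turn": 0},
  {"offset": [-6.5,0.2,0],"turn": 0},
  {"offset": [-7.8,0.2,0],"turn": 0},
  {"offset": [-9.0,0.2,0],"turn": 0},
  {"offset": [-10.0,0.2,0],"turn": 0},
])

```text
t: 11.55
eef_pos: [0.5122, 0.0295, 0.1857]
ee_rot: [3.141, -0.0, -1.496]
force: [0.6, -5.7, 5.5]
width: 0.044
```

```bash
python3 n.py 0 -72 8 0; python3 -c "
from h import *
f=cam('scene');cv2.imwrite('pics/8.png',cv2.resize(f['frame'][130:290,100:340],(720,480)))"
```

```text
t 11.55 tip nest mm 0.3 -91.7 z 7.7 yaw err -0.0012 F [ 0.6 -5.7  5.5] w 0.0440
(0.0, -72.0, 8.0, 0.0) [-1.97  0.03 -0.03] -0.1
```

View pics/8.png

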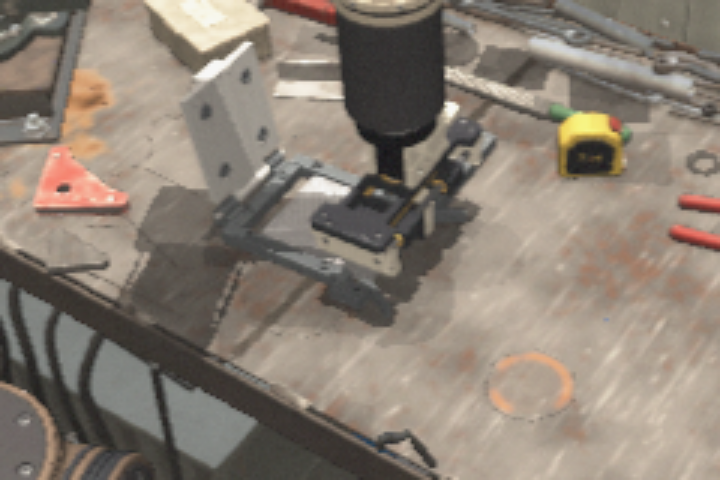

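The plate is inside the rails at about (300,205) in the crop. I'll push the last 20 mm slowly until it meets the stop.

Request:
send_rows([
  {"offset": [-0.5,0,0],"turn": 0},
  {"offset": [-1.0,0,0],"turn": 0},
  {"offset": [-1.4,0,0],"turn": 0},
  {"offset": [-1.7,0,0],"turn": 0},
  {"offset": [-1.9,0,0],"turn": 0},
  {"offset": [-2.0,0,0],"turn": 0},
])

```text
t: 12.2
eef_pos: [0.5106, 0.0479, 0.1855]
ee_rot: [3.14, -0.001, -1.497]
force: [2.5, -13.0, 2.4]
width: 0.0433
```

```bash
python3 n.py
```

```text
t 12.20 tip nest mm 0.1 -73.3 z 7.5 yaw err -0.0018 F [  2.5 -13.    2.4] w 0.0433
```

Request:
send_rows([
  {"offset": [-0.2,0,0],"turn": 0},
  {"offset": [-0.3,0,0],"turn": 0},
  {"offset": [-0.3,0,0],"turn": 0},
])

```text
t: 12.5
eef_pos: [0.5105, 0.0487, 0.1856]
ee_rot: [3.139, -0.004, -1.497]
force: [7.6, -25.6, 2.6]
width: 0.0437
```

```bash
python3 n.py
```

```text
t 12.50 tip nest mm -0.0 -72.5 z 7.6 yaw err -0.0023 F [  7.6 -25.6   2.6] w 0.0437
```

It's seated: the force rose to 26 N with the fingers at nest y −72.5. I'll back off, lift, and go to the knob.

Request:
send_rows([
  {"offset": [0,0,0],"turn": 0},
  {"offset": [0.6,0,0],"turn": 0},
  {"offset": [1.2,0,0],"turn": 0},
  {"offset": [1.2,0,-4],"turn": 0},
  {"offset": [1.2,0,-8],"turn": 0},
  {"offset": [1.2,0,-9],"turn": 0},
  {"offset": [1.2,0,-9],"turn": 0},
], hand=0.3)

```text
t: 13.2
eef_pos: [0.5123, 0.0401, 0.2777]
ee_rot: [-3.137, 0.002, -1.496]
force: [-0.2, 0.2, 0.0]
width: 0.057
```

```bash
python3 n.py; python3 pl.py 90; python3 -c "
from h import *
print(go((.5965,.056,.10),-1.4948), go((.5965,.056,.040),-1.4948))"
```

```text
t 13.20 tip nest mm 1.2 -81.2 z 99.7 yaw err -0.0013 F [-0.2  0.2  0. ] w 0.0570
13.2 [0.51231876 0.04009218 0.27769139] [-3.13684327e+00  2.19147599e-03 -1.49613822e+00] [-0.1948705   0.23802745  0.04215106] 0.05702136945743503
plate [0.68417508 0.24191098] (24.5130615234375, 49.352962493896484) 60.64224624633789
nest xy mm 187.83826161995935 106.95775646958298
(array([-0.98, -8.58, -0.16]), np.float64(-0.1)) (array([-0.97, -8.56,  5.84]), np.float64(-0.1))
```

Request:
send_rows([
  {"offset": [-1.0,-4,0],"turn": 0},
  {"offset": [-1.0,-8.5,0],"turn": 0},
  {"offset": [-1.0,-8.5,0],"turn": 0},
  {"offset": [-1.2,-8.5,2],"turn": 0},
  {"offset": [-1.2,-8.5,4],"turn": 0},
  {"offset": [-1.2,-8.5,5.8],"turn": 0},
  {"offset": [-1.2,-8.5,5.8],"turn": 0},
])

```text
t: 13.95
eef_pos: [0.5938, 0.0574, 0.2135]
ee_rot: [3.135, -0.002, -1.497]
force: [0.5, 0.4, -0.7]
width: 0.0571
```

Request:
send_rows([
  {"offset": [0,0,0],"turn": 0},
  {"offset": [0,0,0],"turn": 0},
  {"offset": [0,0,0],"turn": 0},
  {"offset": [0,0,0],"turn": 0},
  {"offset": [0,0,0],"turn": 0},
  {"offset": [0,0,0],"turn": 0},
], hand=-0.7)

```text
t: 14.55
eef_pos: [0.5954, 0.0578, 0.2182]
ee_rot: [-3.141, 0.0, -1.496]
force: [-1.7, 1.0, 3.5]
width: 0.0229
```

```bash
python3 n.py
```

```text
t 14.55 tip nest mm 85.3 -69.8 z 40.2 yaw err -0.0017 F [-1.7  1.   3.5] w 0.0229
```

Request:
send_rows([
  {"offset": [0,1.5,0],"turn": 0},
  {"offset": [0,3.2,0],"turn": 0},
  {"offset": [0,5.0,0],"turn": 0},
  {"offset": [0,6.8,0],"turn": 0},
  {"offset": [0,8.5,0],"turn": 0},
  {"offset": [0,10,0],"turn": 0},
  {"offset": [0,11,0],"turn": 0},
  {"offset": [0,11.4,0],"turn": 0},
])

```text
t: 15.35
eef_pos: [0.4817, 0.0497, 0.2183]
ee_rot: [-3.14, 0.001, -1.496]
force: [3.2, 1.5, 0.9]
width: 0.0225
```

Request:
send_rows([
  {"offset": [0,0.3,0],"turn": 0},
  {"offset": [0,0.5,0],"turn": 0},
  {"offset": [0,0.7,0],"turn": 0},
  {"offset": [0,0.7,0],"turn": 0},
])

```text
t: 15.75
eef_pos: [0.4781, 0.0496, 0.2184]
ee_rot: [-3.134, 0.001, -1.495]
force: [16.0, -3.1, -9.3]
width: 0.0229
```

```bash
python3 n.py
```

```text
t 15.75 tip nest mm -32.2 -69.1 z 40.4 yaw err -0.0002 F [16.  -3.1 -9.3] w 0.0229
```

The gate is shut: 117.5 mm of travel, with 16 N against the stop. I'll release, rise, and go round above and past the leaf.

Request:
send_rows([
  {"offset": [0,-0.5,0],"turn": 0},
  {"offset": [0,-0.5,0],"turn": 0},
  {"offset": [0,-0.5,0],"turn": 0},
  {"offset": [0,-0.5,-4],"turn": 0},
  {"offset": [0,-0.5,-8],"turn": 0},
  {"offset": [0,-0.5,-13],"turn": 0},
  {"offset": [0,-0.5,-18],"turn": 0},
  {"offset": [0,-0.5,-20],"turn": 0},
], hand=0.3)

```text
t: 16.55
eef_pos: [0.4799, 0.049, 0.4226]
ee_rot: [-3.136, 0.001, -1.496]
force: [0.8, 0.5, -0.5]
width: 0.0569
```

```bash
python3 n.py 0 205 235 0
python3 - <<'E'
from h import *
f=cam('scene');P=pts(f)
N=np.array([.505,.121]);phi=.076;ex=np.array([np.cos(phi),np.sin(phi)]);ey=np.array([-np.sin(phi),np.cos(phi)])
D=P[...,:2]-N; x=D@ex;y=D@ey;z=P[...,2]
m=(abs(x)<.056)&(y>.06)&(y<.2)&(z>.06)&(z<.19)
k=np.polyfit(z[m],y[m],1);print('leaf dy/dz',k,m.sum(),'theta',np.pi/2+np.arctan(k[0]),'zmax',z[m].max(),'ymax',y[m].max())
d=(abs(y+.074)<.03)&(abs(x)<.13)&(z>.04)&(z<.08)&(f['frame'].max(-1)<70); print('knob nest x,y',np.median(x[d]),np.median(y[d]),d.sum())
cv2.imwrite('pics/9.png',cv2.resize(f['frame'][100:290,80:340],(780,570)))
E
```

```text
t 16.55 tip nest mm -30.5 -69.9 z 244.6 yaw err -0.0012 F [ 0.8  0.5 -0.5] w 0.0569
(0.0, 205.0, 235.0, 0.0) [-27.49  -3.01   1.01] -0.1
leaf dy/dz [0.17582477 0.08083805] 860 theta 1.7448421435657904 zmax 0.16271713232787433 ymax 0.1267228616199885
knob nest x,y -0.038768975358633495 -0.07795754332995028 42
```

View pics/9.png

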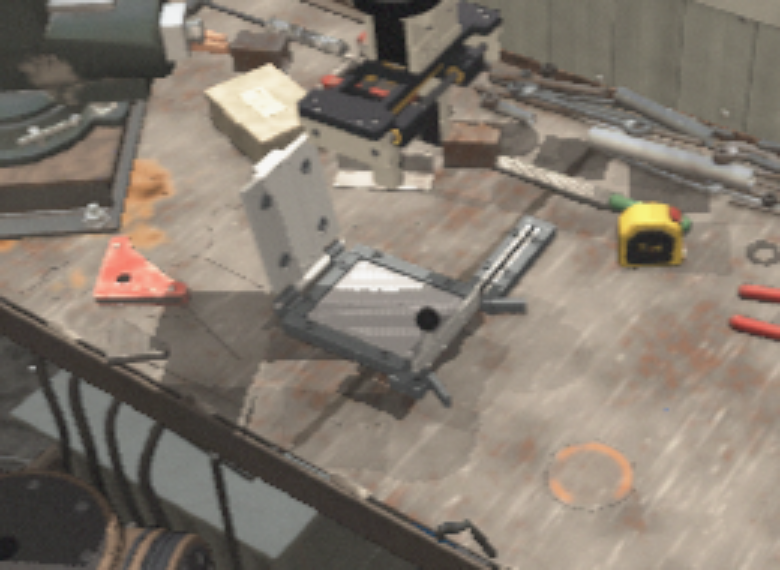

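The plate is home at (360,295), the gate bar is across the mouth with the knob at (427,318), and the leaf is at about 1.745 rad. I'll pass over the leaf with the fingers shut.

Request:
send_rows([
  {"offset": [-5,-3,0],"turn": 0},
  {"offset": [-10,-3,0],"turn": 0},
  {"offset": [-15,-3,0],"turn": 0},
  {"offset": [-20,-3,0],"turn": 0},
  {"offset": [-24,-3,0],"turn": 0},
  {"offset": [-26,-3,0],"turn": 0},
  {"offset": [-26,-3,4],"turn": 0},
  {"offset": [-26,-3,8],"turn": 0},
], hand=-1)

```text
t: 17.4
eef_pos: [0.4899, 0.3113, 0.3369]
ee_rot: [-3.141, 0.001, -1.495]
force: [1.2, 0.1, -0.0]
width: 0.0015
```

```bash
python3 n.py $(python3 -c "
from math import *
for t in (1.9,1.75,1.6,1.45,1.3,1.15,1.0,.85,.7,.55,.4,.25,.1,0,-.05):
    print(0,round(93-115*cos(t)+4*sin(t)+8,1),round(21+115*sin(t)+4*cos(t),1),0)")
```

```text
t 17.40 tip nest mm -0.6 190.9 z 158.9 yaw err -0.0005 F [ 1.2  0.1 -0. ] w 0.0015
(0.0, 142.0, 128.5, 0.0) [ 4.89 -0.06  3.03] -0.0
(0.0, 125.4, 133.4, 0.0) [ 6.55 -0.06  2.54] -0.0
(0.0, 108.4, 135.8, 0.0) [ 8.25 -0.06  2.3 ] -0.0
(0.0, 91.1, 135.6, 0.0) [ 9.98 -0.06  2.31] -0.0
(0.0, 74.1, 132.9, 0.0) [11.68 -0.06  2.58] -0.0
(0.0, 57.7, 127.6, 0.0) [13.32 -0.06  3.11] -0.0
(0.0, 42.2, 119.9, 0.0) [14.87 -0.06  3.88] -0.0
(0.0, 28.1, 110.0, 0.0) [16.28 -0.06  4.87] -0.0
(0.0, 15.6, 98.1, 0.0) [17.53 -0.06  6.06] -0.0
(0.0, 5.1, 84.5, 0.0) [18.59 -0.06  7.42] -0.0
(0.0, -3.4, 69.5, 0.0) [19.44 -0.06  8.91] -0.0
(0.0, -9.4, 53.3, 0.0) [20.04 -0.06 10.53] -0.0
(0.0, -13.0, 36.5, 0.0) [20.4  -0.06 12.21] -0.0
(0.0, -14.0, 25.0, 0.0) [20.5  -0.06 13.36] -0.0
(0.0, -14.1, 19.2, 0.0) [20.51 -0.06 13.94] -0.0
```

Request:
send_rows([
  {"offset": [2,0,3],"turn": 0},
  {"offset": [4.9,0,3],"turn": 0},
  {"offset": [6.5,0,2.5],"turn": 0},
  {"offset": [8.2,0,2.3],"turn": 0},
  {"offset": [10,0,2.3],"turn": 0},
  {"offset": [11.7,0,2.6],"turn": 0},
  {"offset": [13.3,0,3.1],"turn": 0},
  {"offset": [14.9,0,3.9],"turn": 0},
])

```text
t: 18.2
eef_pos: [0.5019, 0.1609, 0.2991]
ee_rot: [-3.14, 0.001, -1.496]
force: [0.5, 1.6, 0.6]
width: 0.0006
```

```bash
python3 n.py 0 15.6 98.1 0 0 5.1 84.5 0 0 -3.4 69.5 0 0 -9.4 53.3 0 0 -13 36.5 0 0 -14 25 0 0 -14 21 0
```

```text
t 18.20 tip nest mm -0.1 40.0 z 121.1 yaw err -0.0015 F [0.5 1.6 0.6] w 0.0006
(0.0, 15.6, 98.1, 0.0) [ 2.45 -0.01  2.3 ] -0.1
(0.0, 5.1, 84.5, 0.0) [ 3.5  -0.01  3.66] -0.1
(0.0, -3.4, 69.5, 0.0) [ 4.35 -0.    5.16] -0.1
(0.0, -9.4, 53.3, 0.0) [ 4.95 -0.    6.78] -0.1
(0.0, -13.0, 36.5, 0.0) [5.31 0.   8.46] -0.1
(0.0, -14.0, 25.0, 0.0) [5.41 0.   9.61] -0.1
(0.0, -14.0, 21.0, 0.0) [ 5.41  0.   10.01] -0.1
```

Request:
send_rows([
  {"offset": [1.3,0,1.0],"turn": 0},
  {"offset": [2.5,0,2.3],"turn": 0},
  {"offset": [3.5,0,3.7],"turn": 0},
  {"offset": [4.4,0,5.2],"turn": 0},
  {"offset": [5.0,0,6.8],"turn": 0},
  {"offset": [5.3,0,8.5],"turn": 0},
  {"offset": [5.4,0,9.5],"turn": 0},
  {"offset": [5.4,0,9.7],"turn": 0},
])

```text
t: 19.0
eef_pos: [0.5051, 0.1074, 0.2034]
ee_rot: [3.139, -0.003, -1.495]
force: [-18.2, -3.4, 54.8]
width: 0.0004
```

```bash
python3 n.py
```

```text
t 19.00 tip nest mm -0.9 -13.6 z 25.4 yaw err -0.0003 F [-18.2  -3.4  54.8] w 0.0004
```

Request:
send_rows([
  {"offset": [0,0,-0.3],"turn": 0},
  {"offset": [0,0,-2],"turn": 0},
  {"offset": [0,0,-6],"turn": 0},
  {"offset": [0,0,-10],"turn": 0},
  {"offset": [0,0,-15],"turn": 0},
  {"offset": [0,0,-18],"turn": 0},
  {"offset": [0,0,-18],"turn": 0},
])

```text
t: 19.7
eef_pos: [0.5064, 0.1082, 0.3861]
ee_rot: [-3.135, 0.002, -1.496]
force: [0.3, -0.6, 0.1]
width: 0.001
```

```bash
python3 n.py
python3 - <<'E'
from h import *
f=cam('scene');P=pts(f)
N=np.array([.505,.121]);phi=.076;ex=np.array([np.cos(phi),np.sin(phi)]);ey=np.array([-np.sin(phi),np.cos(phi)])
D=P[...,:2]-N; x=D@ex;y=D@ey;z=P[...,2]
m=(abs(x)<.045)&(y>-.035)&(y<.08)&(z<.08)
print('leaf slope',np.polyfit(y[m],z[m],1),m.sum())
d=(abs(y+.074)<.03)&(abs(x)<.13)&(z>.04)&(z<.08)&(f['frame'].max(-1)<70); print('knob nest x,y',np.median(x[d]),np.median(y[d]),d.sum())
cv2.imwrite('pics/10.png',cv2.resize(f['frame'][100:290,80:340],(780,570)))
E
```

```text
t 19.70 tip nest mm 0.4 -12.8 z 208.1 yaw err -0.0010 F [ 0.3 -0.6  0.1] w 0.0010
leaf slope [-4.13794123 -0.02356491] 950
knob nest x,y -0.03927087664682463 -0.07686385111791444 37
```

View pics/10.png

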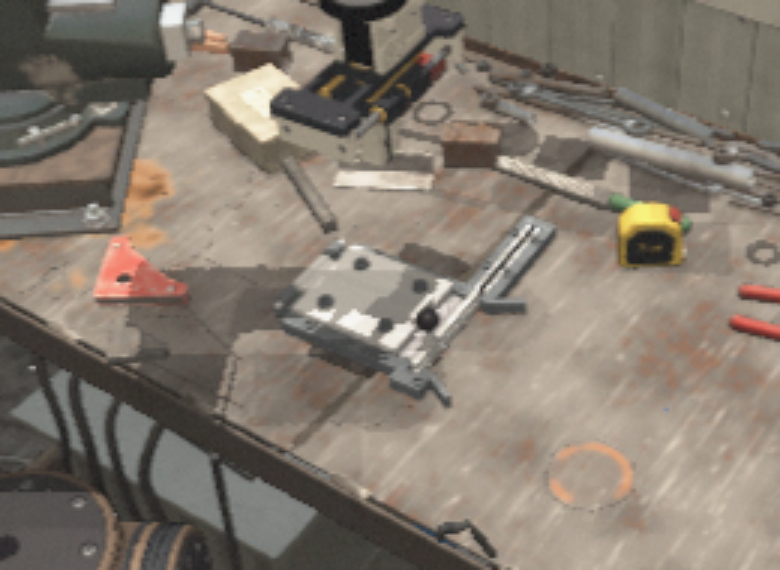

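The leaf lies flat over the nest at (370,300), the knob at (427,318) hasn't moved, and the bystander tools are in place. The slope fit was spoilt by bad depth readings, so I'll redo it robustly and hand in if it's flat.

Run:
```python
from h import *
f=cam('scene');P=pts(f)
N=np.array([.505,.121]);phi=.076;ex=np.array([np.cos(phi),np.sin(phi)]);ey=np.array([-np.sin(phi),np.cos(phi)])
D=P[...,:2]-N; x=D@ex;y=D@ey;z=P[...,2]
m=(abs(x)<.045)&(y>-.03)&(y<.075)&(z>.005)&(z<.05)&(f['range_z']>0)
k=np.polyfit(y[m],z[m],1); r=z-np.polyval(k,y); m&=abs(r)<.005; k=np.polyfit(y[m],z[m],1)
print('leaf slope rad, z mid',k,m.sum())
if abs(k[0])<.06: job_done(); print('done')
```

```text
leaf slope rad, z mid [-0.00228199  0.02498271] 661
the job is handed in; nothing more can be done
done
```

The jig is loaded and the job is handed in; the last reading before that was at about 20 s of the 72 s allowed. I opened the gate by its knob and squared the plate with a two-finger side push. Then I pushed it home, shut the gate and folded the leaf down.

| Item | Last check |
|---|---|
| Plate | Seated against the end stop: push force rose to 26 N with the fingers at nest y −72.5 mm. The picture after the gate was shut shows it home between the rails. I did not measure its final pose, because the automatic top-view check picked up something other than the plate. |
| Gate | Shut against its stop at 16 N after 117.5 mm of travel. Knob position unchanged after the leaf was folded. |
| Leaf | Flat: slope 0.002 rad, top about 25 mm above the bench. |
| Bystander tools | The magnet, the tape measure and the visible part of the pliers look untouched in the last picture. The spanner was out of that crop, and the arm never went near it after the push began. |

- **Leaf press force:** at the bottom of the stroke the fingers pressed on the leaf with about 55 N. That is below the 120 N wrist limit, and it was the fingertips pressing, not the gripper's body.
- **Knob reading:** the scene camera put the knob at nest x about −39 mm against the expected −30 mm. The arm's own position read −32 mm, so I took this as camera error and relied on the contact force and travel.
- **Leaf slope:** the first fit was spoilt by bad depth readings, and the figure above is from the robust refit.

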